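# Put the fastener case right

### The job

Open the lid of the fastener case right back to its stop and leave it open. One part has been packed in the wrong bin among the bolts: take it out and put it in the bin that holds its own kind, and sort the loose bolt and the other loose part from the rubber mat into their bins too, so that the finished case has bolts, nuts and corner brackets each in their own bin. Lay the parts in rather than dropping them from a height, leave the rightly packed ones in their bins, and do not disturb the other tools and bits on the bench.

Things in the scene. Friction and masses are not known exactly. Their poses are not given: they have to be found in the camera images.
- case: Fastener case, dark grey plastic, fixed to the bench, outside 180 (x) x 362 (y) x 58 (z) mm, walls 4 mm, latches already undone. Origin at the centre of its underside on the bench. x points from the lift tab's side to the hinge side (away from the robot, yaw within 0.15 rad), y along the row of three bins.
- lid_tab (a point): Lift tab: a tongue 50 mm wide (y) x 10 mm thick in the lid's plane, 36 mm beyond the middle of the lid's front edge. Site mid-width, mid-thickness, 22 mm out from that edge; 64 mm above the bench when shut. Pinch it across its width from above (it pivots between the fingers as the lid turns) or lift it from below. Axes as the case's, turning with the lid.
- lid_hinge (a point): Point on the lid's hinge line, at the middle of the case's far top edge, 58.5 mm above the bench. The hinge line runs along the case's y. The tab point is 202 mm from it horizontally when shut, and 5 mm higher.
- lid (a joint): Angle of the case's clear lid with dark frame (180 x 362 x 5 mm, 0.25 kg), rad: 0 shut, grows as the tab side swings up and over; stop at 2.5 (leaning well back, its edge about 145 mm behind the case). It starts shut and unlatched. The hinge turns easily, slightly damped (0.12 N m s): let go before about 1.4 the lid falls shut, let go past about 1.75 it sinks back on its own to the stop.
- bin_bolts: One of the case's three equal bins, side by side in any order: the one for bolts, two of which lie in its half nearer the hinge. Fixed grey plastic, inside 160 (x) x 110 (y) mm, walls 3 mm, rim 46 mm above the origin. Origin at the centre of its underside, 3 mm above the bench; inner floor 3 mm above the origin. x points to the lid hinge, y along the row.
- bin_nuts: One of the case's three equal bins, side by side in any order: the one for nuts, two of which lie in its half nearer the hinge. Fixed grey plastic, inside 160 (x) x 110 (y) mm, walls 3 mm, rim 46 mm above the origin. Origin at the centre of its underside, 3 mm above the bench; inner floor 3 mm above the origin. x points to the lid hinge, y along the row.
- bin_brackets: One of the case's three equal bins, side by side in any order: the one for corner brackets, two of which lie in its half nearer the hinge. Fixed grey plastic, inside 160 (x) x 110 (y) mm, walls 3 mm, rim 46 mm above the origin. Origin at the centre of its underside, 3 mm above the bench; inner floor 3 mm above the origin. x points to the lid hinge, y along the row.
- mat: Black rubber bench mat, fixed, 260 x 260 x 6 mm, beside the case; origin at the centre of its underside. The loose bolt and one other loose part lie on it.
- bolt3_c (a point): Zinc-plated hex bolt, 0.22 kg, lying: head 30 mm across flats, 12.5 mm long; round shank 20 mm dia, 60 mm long. Site at its centre of mass, on its axis 17.6 mm from the head's underside, 13.5 mm above what it lies on. x runs from head to tip, near level; shank reaches 42 mm ahead of the point, head ends 30 mm behind it. Starts on the mat.
- bolt1_c (a point): The same kind of part as bolt3, rightly packed in its own bin at the start, in the bin's half nearer the hinge, lying across the bin along its y. Same point.
- bolt2_c (a point): The same kind of part as bolt3, rightly packed in its own bin at the start, in the bin's half nearer the hinge, lying across the bin along its y. Same point.
- nut3_c (a point): Zinc-plated hex nut, 65 g, lying flat: 30 mm across flats (flats face x and every 60 degrees from it), 18 mm thick, 20 mm hole. Site at its centre, 9 mm above what it lies on; z up. This or bracket3 starts in the bolts' bin (half nearer the tab), the other on the mat.
- nut1_c (a point): The same kind of part as nut3, rightly packed in its own bin at the start, in the bin's half nearer the hinge. Same point.
- nut2_c (a point): The same kind of part as nut3, rightly packed in its own bin at the start, in the bin's half nearer the hinge. Same point.
- bracket3_c (a point): L-shaped corner bracket, zinc-plated, 4 mm thick, 70 g: base leaf 40 (x) x 30 (y) mm lies flat, the other leaf, 40 mm high, 30 wide, stands on its -x edge (middle at x = -18 mm). Site at the middle of the 40 x 30 x 40 outline, 20 mm above what it stands on. Pinch across its 30 mm width (y). This or nut3 starts in the bolts' bin (half nearer the tab), the other on the mat.
- bracket1_c (a point): The same kind of part as bracket3, rightly packed in its own bin at the start, in the bin's half nearer the hinge. Same point.
- bracket2_c (a point): The same kind of part as bracket3, rightly packed in its own bin at the start, in the bin's half nearer the hinge. Same point.
- tape: Bystander: tape measure 62 x 34 x 56 mm standing on the mat; origin at the centre of its underside.
- offcut: Bystander: small pine offcut 60 x 45 x 22 mm on the mat; origin at the centre of its underside.
- chisel: Bystander: wood chisel, 255 mm long, 27 mm high, lying on the bench at the left; origin under the ferrule, x towards the blade.
- plane: Bystander: block plane 160 x 50 x 62 mm on the bench at the right; origin at the centre of its sole.
- hammer: Bystander: claw hammer 260 mm long lying on the bench at the left; origin under its middle, x towards the head.
Mind the look-alikes: they are no part of the job. Leave any turquoise look-alike of the part that bears nut3_c alone.

How it is judged (in metres and radians):
On the way:
1. the case's lid is swung up past the upright and lies back (value of joint lid above 2.3 rad), for 0.2 s.
At the end, for the whole second after the job is handed in: The lid rests open, leaning back at its stop (past 2.3 rad), still; all three bolts, all three nuts and all three corner brackets lie each with their centre inside the walls of their own bin (within 80 mm along and 55 mm across of its middle) and below its rim, the three moved parts at rest (value of joint lid above 2.3 rad and velocity of joint lid below 0.1 rad/s and x of bolt1_c in the frame of bin_bolts between -0.08 and 0.08 m and y of bolt1_c in the frame of bin_bolts between -0.055 and 0.055 m and z of bolt1_c in the frame of bin_bolts between 0 and 0.045 m and x of bolt2_c in the frame of bin_bolts between -0.08 and 0.08 m and y of bolt2_c in the frame of bin_bolts between -0.055 and 0.055 m and z of bolt2_c in the frame of bin_bolts between 0 and 0.045 m and x of bolt3_c in the frame of bin_bolts between -0.08 and 0.08 m and y of bolt3_c in the frame of bin_bolts between -0.055 and 0.055 m and z of bolt3_c in the frame of bin_bolts between 0 and 0.045 m and x of nut1_c in the frame of bin_nuts between -0.08 and 0.08 m and y of nut1_c in the frame of bin_nuts between -0.055 and 0.055 m and z of nut1_c in the frame of bin_nuts between 0 and 0.045 m and x of nut2_c in the frame of bin_nuts between -0.08 and 0.08 m and y of nut2_c in the frame of bin_nuts between -0.055 and 0.055 m and z of nut2_c in the frame of bin_nuts between 0 and 0.045 m and x of nut3_c in the frame of bin_nuts between -0.08 and 0.08 m and y of nut3_c in the frame of bin_nuts between -0.055 and 0.055 m and z of nut3_c in the frame of bin_nuts between 0 and 0.045 m and x of bracket1_c in the frame of bin_brackets between -0.08 and 0.08 m and y of bracket1_c in the frame of bin_brackets between -0.055 and 0.055 m and z of bracket1_c in the frame of bin_brackets between 0 and 0.045 m and x of bracket2_c in the frame of bin_brackets between -0.08 and 0.08 m and y of bracket2_c in the frame of bin_brackets between -0.055 and 0.055 m and z of bracket2_c in the frame of bin_brackets between 0 and 0.045 m and x of bracket3_c in the frame of bin_brackets between -0.08 and 0.08 m and y of bracket3_c in the frame of bin_brackets between -0.055 and 0.055 m and z of bracket3_c in the frame of bin_brackets between 0 and 0.045 m and linear speed of each of bolt3, nut3, bracket3 below 0.02 m/s); the robot touches nothing.
It fails at once if the tape measure, offcut, chisel, plane or hammer is moved more than 30 mm (distance of any of tape, offcut, chisel, plane, hammer from where it was at the start of the episode above 0.03 m).
It fails at once if a part is thrown or dropped from a height (over 1.4 m/s, a fall of 100 mm) (linear speed of any of bolt3, nut3, bracket3 above 1.4 m/s).
It also fails if it takes over 72 s, if anything falls off the work surface, if the arm or the gripper's body presses on something with over 40 N, if the wrist force passes 120 N, or if a joint passes its speed limit or range.

### The arm

A 6-joint arm with a two-finger parallel gripper is mounted at the origin on the work surface. World frame = base frame: x ahead of the robot, y to its left, z up, the work surface at z = 0. Lengths are in mm, angles in rad, forces in N, time in s.
With the tool pointing down it reaches from about 275 to 825 mm from the base axis. Payload 5.2 kg.
Tool frame: the origin (TCP) lies at the very end of the fingers, on their centre line; the grasp point (between the pads) lies pinch_z behind it (pinch_z is the distance from the TCP to the grasp point, in mm); z points along the fingers, y is the direction in which the jaws open and shut (so a half turn about z gives the same grasp; the last joint's range is limited). The gripper opens to 93 mm and grips with 3 to 60 N. Pads are 15 mm wide; open, the fingers measure 128 mm over their backs; the gripper's body (75 mm by 188 mm) begins 65 mm behind the grasp point.
Start: joints at [-1.519, 0.259, 1.535, -0, 1.348, -0.203], TCP at [138.65, -532.242, 218.653] pointing down, gripper open.
Joint ranges: [-3.14, 3.14], [-0.91, 2.08], [0.19, 2.58], [-1.22, 4.36], [0.22, 2.71], [-3.12, 3.12]. Speed limits (rad/s): [2.57, 2.57, 3.14, 3.14, 3.14, 3.14].

### API

Orientations are given as a unit quaternion [w, x, y, z].
In Python, from station import * gives the robot as it stands.
- The arm moves only by the shell command python3 -m pendant 'ROWS' [FORCE]. ROWS is JSON, a list of rows, each a list of 5 numbers: the shift along the tool's x, y, z in units of 0.02 m (1.0 is 0.02 m), then the turn about the tool's z in units of 4 degrees (1.0 is 4 degrees), then the opening, from -1 (shut) to 1 (fully open), so that 0 is half open. A call has 1 to 5 rows; each row shifts and turns the commanded pose from where the row before left it, along the tool's axes as they then stand; what a row does not reach is not made up. A row lasts 1/12 s, in which the tool goes at most 41.7 mm and 7.16 degrees, less where a joint would pass 70% of its speed; a pose out of reach is approached as far as the arm can. A call with a number of a shift or a turn outside -1 to 1 is refused whole. A call with a gripper value outside its range is refused whole. The fingers move at their own pace and stop on an object; FORCE is the grip in N (left out, the last holds). Time passes only in rows, so rows that do not move let the fingers close. It gives the time, the measured TCP pose, the force and the opening at its end, in the units of the state.
- get_obs(): the state, without advancing time (a new reading comes with each control period).
- grab_frame(name): name is "side" or "top"; returns the picture (420x560x3 uint8, red, green, blue); there is no depth.
- camera_model(name): a dict with "fx", "fy", "cx", "cy" (pixels), "world_from_camera" (4x4, takes a point from camera to world coordinates). Camera axes: x right, y down, z forward; pixel columns grow to the right and rows downward; lengths in mm; the calibration is good to about 2 mm. A picture is of the moment at which its call begins. camera_model takes no time and is no camera call.
- close_job(): hands the job in, once; it reports no verdict.
Trained networks look in the newest picture that a camera, given by its name, has taken for a name from the list of things; names that differ only in an ending like _2 or _b are one class to them, and where a whole thing is asked for, a point or a joint stands for the part that bears it (a point fixed in the world has none). Each returns a list of dicts, best first, with "score" (0 to 1); they miss things now and then, are a little off and sometimes report something else, mostly with a low value. They report only what shows in the picture. A call takes as long as a camera call. They do not tell look-alikes from the thing itself.
- boxes_of(camera, target): "point" ([column, row] in pixels, amid what is visible of it).
- cut_out(camera, target): "mask" (420x560 bool, what is visible of it) and "point" ([column, row] in pixels, amid what is visible of it).
The state is a dict: "t": time; "joint_positions": joint angles; "qvel": joint speeds; "tau": joint torques, N m; "position": TCP position; "orientation": TCP orientation; "ft_force": force on the tool from outside, world axes, zero at the start; "ft_torque": the same for the moment, N m; "finger_gap": finger opening in mm.
Only numpy, scipy, OpenCV 4.12 (cv2) and the standard library are available. Lean on these libraries where they do the work, as an engineer would, in place of code of your own. Each camera call takes 0.05 s, during which the arm holds its last target. There are 200 camera calls.

## Working session

There is one attempt and no reset: what is moved stays moved. The work goes in short steps, Python scripts to look and compute and a shell command to move; the robot and the scene stay as the last step left them, time stands still between calls to the robot, and variables do not carry over. Pictures are saved under pics/ and viewed, about 8 in all and at most 12, crops included, and the job is handed in when it is done.

```bash
ls; mkdir -p pics
cat > h.py <<'E'
from station import *
import numpy as np, cv2
from scipy.spatial.transform import Rotation as R
def pix2w(cam,p,z):
    m=camera_model(cam);T=np.array(m["world_from_camera"])
    d=T[:3,:3]@np.array([(p[0]-m["cx"])/m["fx"],(p[1]-m["cy"])/m["fy"],1]);o=T[:3,3]
    return o+d*(z-o[2])/d[2]
def w2pix(cam,P):
    m=camera_model(cam);T=np.linalg.inv(np.array(m["world_from_camera"]));c=T[:3,:3]@np.array(P)+T[:3,3]
    return np.array([m["fx"]*c[0]/c[2]+m["cx"],m["fy"]*c[1]/c[2]+m["cy"]])
def tool():
    o=get_obs();q=o["orientation"];return np.array(o["position"]),R.from_quat([q[1],q[2],q[3],q[0]]).as_matrix()
E
python3 - <<'E'
from h import *
for c in("top","side"):
    f=grab_frame(c);cv2.imwrite(f"pics/{c}0.png",f[:,:,::-1])
    m=camera_model(c);print(c,np.round(m["fx"]),np.round(np.array(m["world_from_camera"]),2).tolist())
    for t in["case","lid_tab","bin_bolts","bin_nuts","bin_brackets","bolt3_c","nut3_c","bracket3_c","mat","tape","offcut","plane","hammer","chisel"]:
        print(t,[(np.round(d["point"]).astype(int).tolist(),round(d["score"],2),) for d in boxes_of(c,t)][:6])
p,r=tool();print(p,r.round(2).tolist(),{k:v for k,v in get_obs().items() if k in("t","finger_gap")})
import station;print([k for k in dir(station) if "pinch" in k], globals().get("pinch_z"))
E
```

```text
pics
top 428.0 [[0.02, -0.99, 0.14, 306.0], [-1.0, -0.01, 0.02, 10.28], [-0.01, -0.14, -0.99, 1498.58], [0.0, 0.0, 0.0, 1.0]]
case [([222, 202], 0.93)]
lid_tab [([224, 200], 0.76)]
bin_bolts [([135, 178], 0.19)]
bin_nuts [([221, 204], 0.28)]
bin_brackets [([354, 183], 0.61)]
bolt3_c [([353, 182], 0.46)]
nut3_c [([222, 200], 0.52), ([323, 229], 0.38)]
bracket3_c []
mat [([337, 204], 0.61)]
tape [([360, 216], 0.52)]
offcut [([157, 218], 0.64), ([323, 181], 0.52), ([359, 214], 0.45)]
plane []
hammer [([131, 173], 0.94)]
chisel [([157, 220], 0.83)]
side 412.0 [[0.98, -0.09, 0.15, 340.09], [-0.18, -0.47, 0.87, -944.69], [-0.01, -0.88, -0.47, 605.38], [0.0, 0.0, 0.0, 1.0]]
case [([282, 207], 0.76)]
lid_tab [([274, 198], 0.91), ([288, 169], 0.34)]
bin_bolts []
bin_nuts [([278, 196], 0.51)]
bin_brackets [([330, 262], 0.65)]
bolt3_c [([345, 288], 0.67), ([312, 293], 0.63)]
nut3_c [([222, 298], 0.73), ([233, 232], 0.68), ([235, 245], 0.44), ([226, 273], 0.42)]
bracket3_c []
mat [([310, 288], 0.84), ([275, 270], 0.59), ([278, 195], 0.51)]
tape [([298, 295], 0.81), ([239, 181], 0.45)]
offcut [([328, 261], 0.88)]
plane [([346, 405], 0.75)]
hammer [([284, 167], 0.93), ([329, 261], 0.5)]
chisel [([237, 179], 0.55)]
[ 138.65756978 -532.24396198  218.66035051] [[0.97, 0.25, 0.0], [0.25, -0.97, 0.0], [0.0, -0.0, -1.0]] {'t': 1.5, 'finger_gap': 92.9706978574238}
['pinch_z'] 18.8
```

Run:
```python
import cv2
t=cv2.imread("pics/top0.png");s=cv2.imread("pics/side0.png")
cv2.imwrite("pics/a.png",cv2.resize(t[100:300,100:420],(800,500),interpolation=cv2.INTER_CUBIC))
cv2.imwrite("pics/b.png",cv2.resize(s[140:420,160:460],(643,600),interpolation=cv2.INTER_CUBIC))
```

```text
(no output)
```

View pics/a.png

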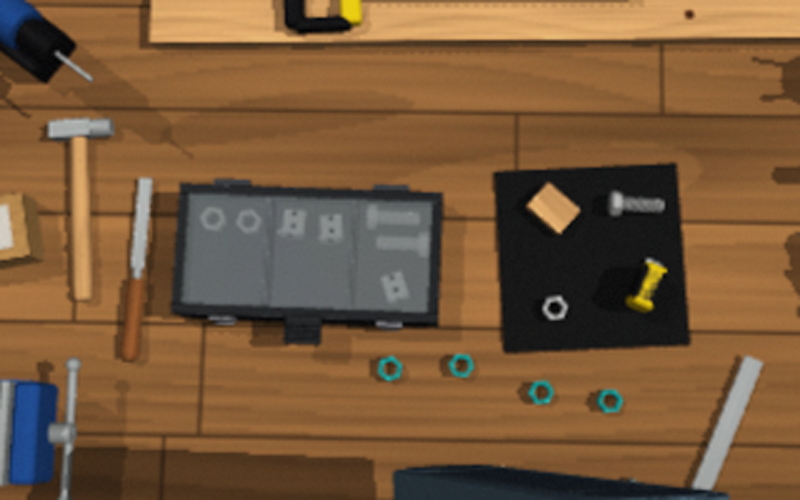

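View pics/b.png

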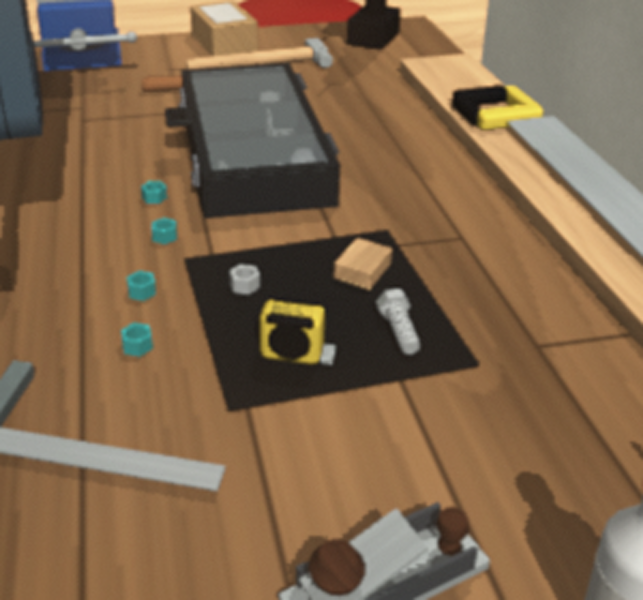

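Picture 1 (top): the nuts' bin is on the left (nuts at ~(212,218),(249,220) in the crop), brackets are in the middle and bolts on the right. The misplaced part is a **bracket** at crop (396,286). The zinc nut is on the mat at crop (555,307) and the bolt at (636,203). The tab is at (303,331).
Picture 2 (side): it confirms the same layout, with tape beside the nut and the offcut beside the bolt.

Nut candidates: the zinc nut on the mat at top px (322,223), and turquoise look-alikes at (256,247), (284,246), (316,257), (344,260). I choose the zinc one on the mat.

Run:
```python
from h import *
f=grab_frame("top");g=grab_frame("side")
fg={"top":f,"side":g}
def cut(c,t):
    return [(d["score"],np.array(d["point"]),d["mask"]) for d in cut_out(c,t)]
for s,p,m in cut("top","case")[:1]:
    pts=np.argwhere(m)[:,::-1]; W=np.array([pix2w("top",q,61)[:2] for q in pts]).astype(np.float32)
    print("case",s,cv2.minAreaRect(W))
for s,p,m in cut("top","lid_tab")[:2]: print("tab/lid",s,p,m.sum(),pix2w("top",p,64))
# crop-based points
c2=lambda x,y:(100+x/2.5-.3,100+y/2.5-.3)
for n,q,z in[("UL",(180,184),61),("UR",(442,193),61),("LR",(437,326),61),("LL",(173,314),61),("tab",(303,331),64),("nut",(555,307),24),("bolt",(636,203),20),("brk",(396,286),20),("tabend",(302,345),64)]:
    print(n,pix2w("top",c2(*q),z).round(1))
# bright metal on mat
hsv=cv2.cvtColor(f,cv2.COLOR_RGB2HSV)
k=((hsv[:,:,2]>90)&(hsv[:,:,1]<70)).astype(np.uint8)
n,l,st,ce=cv2.connectedComponentsWithStats(k)
for i in range(1,n):
    if 300<ce[i][0]<372 and 165<ce[i][1]<240 and st[i][4]>8:
        pts=np.argwhere(l==i)[:,::-1]
        z=15 if 0 else 21
        W=np.array([pix2w("top",q,z)[:2] for q in pts]).astype(np.float32)
        print(st[i],ce[i].round(1),cv2.minAreaRect(W),W.mean(0))
cv2.imwrite("pics/c.png",np.vstack([cv2.resize(f[160:240,298:378],(400,400),interpolation=cv2.INTER_CUBIC),]).repeat(1,0)[:,:,::-1])
a=cv2.resize(f[165:235,165:285],(480,280),interpolation=cv2.INTER_CUBIC)
b=cv2.resize(f[160:245,295:380],(320,320),interpolation=cv2.INTER_CUBIC)
cc=np.zeros((320,800,3),np.uint8);cc[:280,:480]=a;cc[:,480:]=b;cv2.imwrite("pics/c.png",cc[:,:,::-1])
```

```text
Traceback (most recent call last):
  File "h.py", line 5, in pix2w
    m=camera_model(cam);T=np.array(m["world_from_camera"])
ValueError: time passes only in moves, steps and waits
```

```bash
sed -i 's/^def pix2w/import functools\ncamera_model=functools.lru_cache(None)(camera_model)\ndef pix2w/' h.py
cat > m1.py <<'E'
from h import *
f=grab_frame("top")
def cut(c,t):
    return [(d["score"],np.array(d["point"]),d["mask"]) for d in cut_out(c,t)]
for s,p,m in cut("top","case")[:1]:
    pts=np.argwhere(m)[:,::-1]; W=np.array([pix2w("top",q,61)[:2] for q in pts]).astype(np.float32)
    print("case",s,cv2.minAreaRect(W))
for s,p,m in cut("top","lid_tab")[:2]: print("tab/lid",s,p,m.sum(),pix2w("top",p,64))
c2=lambda x,y:(100+x/2.5-.3,100+y/2.5-.3)
for n,q,z in[("UL",(180,184),61),("UR",(442,193),61),("LR",(437,326),61),("LL",(173,314),61),("tab",(303,331),64),("nut",(555,307),24),("bolt",(636,203),20),("brk",(396,286),20),("tabend",(302,345),64)]:
    print(n,pix2w("top",c2(*q),z).round(1))
hsv=cv2.cvtColor(f,cv2.COLOR_RGB2HSV)
k=((hsv[:,:,2]>90)&(hsv[:,:,1]<70)).astype(np.uint8)
n,l,st,ce=cv2.connectedComponentsWithStats(k)
for i in range(1,n):
    if 300<ce[i][0]<372 and 165<ce[i][1]<240 and st[i][4]>8:
        pts=np.argwhere(l==i)[:,::-1]
        W=np.array([pix2w("top",q,21)[:2] for q in pts]).astype(np.float32)
        print(st[i],ce[i].round(1),cv2.minAreaRect(W),W.mean(0))
a=cv2.resize(f[165:235,165:285],(480,280),interpolation=cv2.INTER_CUBIC)
b=cv2.resize(f[160:245,295:380],(320,320),interpolation=cv2.INTER_CUBIC)
cc=np.zeros((320,800,3),np.uint8);cc[:280,:480]=a;cc[:,480:]=b;cv2.imwrite("pics/c.png",cc[:,:,::-1])
E
python3 m1.py
```

```text
case 0.86 ((516.8045043945312, 208.60552978515625), (365.78759765625, 221.66943359375), 88.8357162475586)
tab/lid 0.85 [222.4 199.6] 5762 [533.80254524 211.25656628  64.        ]
tab/lid 0.64 [321. 182.] 237 [ 599.13093574 -123.78767583   64.        ]
UL [623.7 389.7  61. ]
UR [615.6  28.3  61. ]
LR [432.6  32.3  61. ]
LL [443.7 390.5  61. ]
tab [422.9 212.7  64. ]
nut [ 464.6 -130.1   24. ]
bolt [ 613.6 -244.    20. ]
brk [491.3  91.   20. ]
tabend [404.  213.5  64. ]
[345 177  21   9  94] [353.4 181.1] ((613.037841796875, -246.82870483398438), (28.622461318969727, 70.30257415771484), 0.7267352342605591) [ 612.4254 -241.4177]
[317 218  10  10  54] [321.7 222.7] ((464.0497741699219, -130.54263305664062), (31.758060455322266, 29.698246002197266), 45.2977409362793) [ 464.06134 -130.31226]
```

View pics/c.png

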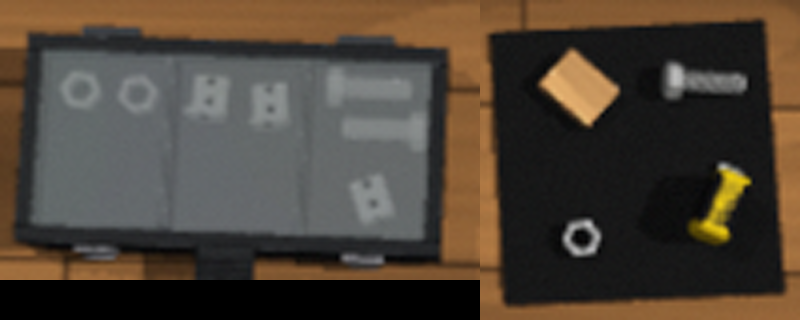

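Picture 3 (close crop): zinc nut at crop (580,238) on the mat, bolt at (705,80) with its head to the left (+y), and a stray bracket at (372,198) in the bolts' bin under the lid. The case fit gives a centre of (529,210) and yaw −1.4°, which puts the tab site at ≈(417,213.5). The tab end was measured at x=404 against 403 expected.

```bash
python3 -m pendant '[[0.37,-1,0,1,1],[0.37,-1,0,1,1],[0.37,-1,0,1,1],[0.37,-1,0,1,1],[0.37,-1,0,0,1]]' 40
for i in 1 2 3 4 5 6; do :; done
python3 -m pendant '[[0.37,-1,0,0,1],[0.37,-1,0,0,1],[0.37,-1,0,0,1],[0.37,-1,0,0,1],[0.37,-1,0,0,1]]'
python3 -m pendant '[[0.37,-1,0,0,1],[0.37,-1,0,0,1],[0.37,-1,0,0,1],[0.37,-1,0,0,1],[0.37,-1,0,0,1]]'
python3 -m pendant '[[0.37,-1,0,0,1],[0.37,-1,0,0,1],[0.37,-1,0,0,1],[0.37,-1,0,0,1],[0.37,-1,0,0,1]]'
python3 -m pendant '[[0.37,-1,0,0,1],[0.37,-1,0,0,1],[0.37,-1,0,0,1],[0.37,-1,0,0,1],[0.37,-1,0,0,1]]'
python3 -m pendant '[[0.37,-1,0,0,1],[0.37,-1,0,0,1],[0.37,-1,0,0,1],[0.37,-1,0,0,1],[0.37,-1,0,0,1]]'
python3 -c "
from h import *
p,r=tool();print(p,r.round(3).tolist())"
```

```text
t: 2.22
position: [163.8, -428.1, 218.6]
orientation: [-0.0, 1.0, -0.014, -0.0]
ft_force: [0.0, -1.0, 0.8]
finger_gap: 93.1
t: 2.63
position: [203.5, -329.1, 218.8]
orientation: [0.0, 1.0, -0.012, 0.0]
ft_force: [0.7, 0.7, -0.9]
finger_gap: 92.8
t: 3.05
position: [242.9, -230.1, 218.8]
orientation: [0.0, 1.0, -0.012, 0.0]
ft_force: [1.0, -0.5, 0.7]
finger_gap: 93.1
t: 3.47
position: [282.3, -131.0, 218.9]
orientation: [0.0, 1.0, -0.012, 0.0]
ft_force: [0.6, -0.3, 0.4]
finger_gap: 92.9
t: 3.88
position: [321.8, -31.9, 218.9]
orientation: [0.0, 1.0, -0.012, 0.0]
ft_force: [0.1, 0.7, 0.5]
finger_gap: 93.6
t: 4.3
position: [361.2, 67.3, 218.9]
orientation: [0.0, 1.0, -0.012, 0.0]
ft_force: [-0.6, 0.2, 0.4]
finger_gap: 93.0
[361.23230387  67.31098823 218.85770326] [[1.0, -0.024, 0.001], [-0.024, -1.0, -0.0], [0.001, 0.0, -1.0]]
```

```bash
python3 -m pendant '[[0.33,-0.92,0.6,0,1],[0.33,-0.92,0.6,0,1],[0.33,-0.92,0.6,0,1],[0.33,-0.92,0.6,0,1]]'
python3 -m pendant '[[0.33,-0.92,0.6,0,1],[0.33,-0.92,0.6,0,1],[0.33,-0.92,0.6,0,1],[0.3,-0.92,0.6,0,1],[0,0,0,0,1]]'
python3 - <<'E'
from h import *
p,r=tool();print(p)
f=grab_frame("side");q=w2pix("side",[417,213.5,64]);print(q,w2pix("side",p))
x,y=q.astype(int)
g=grab_frame("top");u,v=w2pix("top",[417,213.5,64]).astype(int);print(u,v)
a=cv2.resize(f[y-40:y+40,x-40:x+40],(400,400));b=cv2.resize(g[v-40:v+40,u-40:u+40],(400,400))
cv2.imwrite("pics/d.png",np.hstack([a,b])[:,:,::-1])
E
```

```text
t: 4.63
position: [389.5, 140.2, 170.3]
orientation: [0.0, 1.0, -0.012, 0.0]
ft_force: [0.2, -0.2, 0.7]
finger_gap: 93.1
t: 5.05
position: [416.5, 214.0, 120.8]
orientation: [-0.0, 1.0, -0.011, -0.001]
ft_force: [-0.1, -0.4, 0.4]
finger_gap: 93.1
[416.49849746 214.04726442 120.76250078]
[240.78681541 193.27634053] [239.59209347 176.19942124]
220 233
```

View pics/d.png

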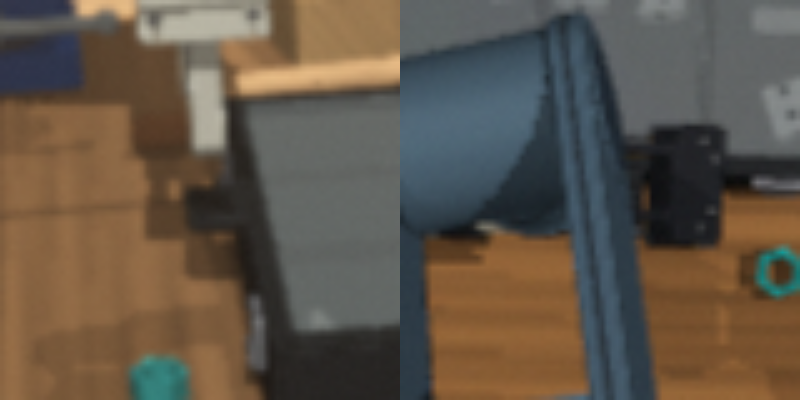

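Picture 4: in the side view the finger (x≈207) hangs right above the tab (185–235), so I can descend.

```bash
python3 -m pendant '[[0,0,0.9,0,1],[0,0,0.9,0,1],[0,0,0.9,0,1],[0,0,0.9,0,1],[0,0,0,0,-1]]' 40
python3 -m pendant '[[0,0,0,0,-1],[0,0,0,0,-1],[0,0,0,0,-1],[0,0,0,0,-1],[0,0,0,0,-1]]'
```

```text
t: 5.57
position: [414.7, 210.5, 48.9]
orientation: [0.001, 1.0, -0.013, -0.002]
ft_force: [0.1, -0.2, -0.1]
finger_gap: 89.7
t: 5.98
position: [417.4, 212.2, 51.6]
orientation: [-0.0, 1.0, -0.012, 0.001]
ft_force: [0.4, -0.0, 0.3]
finger_gap: 58.1
```

```bash
python3 -m pendant '[[0,0,0,0,-1],[0,0,0,0,-1],[0,0,0,0,-1]]' 
python3 -m pendant '[[0.03,-0.5,-0.0,0,-1]]' >/dev/null 2>&1 & wait; true
```

```text
t: 6.23
position: [417.2, 213.3, 51.3]
orientation: [-0.001, 1.0, -0.012, 0.001]
ft_force: [-0.5, 4.8, 2.1]
finger_gap: 49.4
```

I included a stray sideways row in that call by mistake. I'm checking the force and undoing it.

```bash
python3 -m pendant '[[-0.03,0.5,0,0,-1],[0,0,0,0,-1]]'
```

```text
t: 6.48
position: [416.7, 213.2, 50.9]
orientation: [-0.001, 1.0, -0.013, 0.0]
ft_force: [-0.2, 9.0, -1.3]
finger_gap: 49.5
```

```bash
python3 -m pendant '[[0.08,0,-1,0,-1],[0.18,0,-1,0,-1],[0.27,0,-0.97,0,-1]]'
python3 -m pendant '[[0.37,0,-0.94,0,-1],[0.46,0,-0.9,0,-1],[0.55,0,-0.85,0,-1],[0.63,0,-0.79,0,-1]]'
python3 -m pendant '[[0.71,0,-0.72,0,-1],[0.78,0,-0.65,0,-1],[0.83,0,-0.57,0,-1]]'
```

```text
t: 6.73
position: [427.3, 213.0, 110.6]
orientation: [-0.001, 1.0, -0.012, -0.0]
ft_force: [5.6, 4.6, -6.0]
finger_gap: 49.6
t: 7.07
position: [467.5, 212.1, 180.2]
orientation: [-0.001, 1.0, -0.012, -0.0]
ft_force: [5.1, 6.2, -9.4]
finger_gap: 50.1
t: 7.32
position: [513.2, 211.0, 218.2]
orientation: [-0.001, 1.0, -0.012, -0.001]
ft_force: [1.3, 5.4, -9.9]
finger_gap: 49.8
```

```bash
python3 -m pendant '[[0.89,0,-0.48,0,-1],[0.93,0,-0.39,0,-1],[0.97,0,-0.3,0,-1],[0.99,0,-0.2,0,-1],[1,0,-0.1,0,-1]]'
python3 -m pendant '[[1,0,0,0,-1],[1,0,0.1,0,-1],[1,0,0.2,0,-1],[0.96,0,0.3,0,-1],[0.93,0,0.4,0,-1]]'
python3 -m pendant '[[0,0,0,0,-1],[0,0,0,0,-1]]'
```

```text
t: 7.73
position: [608.7, 208.9, 247.9]
orientation: [-0.001, 1.0, -0.012, -0.002]
ft_force: [-1.6, 4.8, -0.7]
finger_gap: 49.5
t: 8.15
position: [709.1, 206.6, 230.1]
orientation: [-0.001, 1.0, -0.012, 0.002]
ft_force: [1.9, 4.0, 7.1]
finger_gap: 48.5
t: 8.32
position: [709.8, 206.6, 229.2]
orientation: [-0.001, 1.0, -0.012, 0.003]
ft_force: [2.6, 3.1, 6.0]
finger_gap: 48.8
```

```bash
python3 -m pendant '[[0,0,0,0,1],[0,0,0,0,1],[0,0,0,0,1],[0,0,0,0,1],[0,0,0,0,1]]'
python3 -m pendant '[[0,0,-0.9,0,1],[0,0,-0.9,0,1],[0,0,-0.9,0,1],[-0.6,0.5,0,0,1],[-0.8,1,0,0,1]]'
python3 -m pendant '[[-0.8,1,0,0,1],[-0.8,1,0,0,1],[-0.8,1,0,0,1],[-0.8,1,0,0,1],[-0.8,1,0,0,1]]'
python3 -m pendant '[[-0.8,1,0,0,1],[-0.8,1,0,0,1],[-0.8,1,0,0,1],[-0.8,1,0,0,1],[-0.8,1,0,0,1]]'
python3 - <<'E'
from h import *
f=grab_frame("top");g=grab_frame("side")
cv2.imwrite("pics/e0.png",f[:,:,::-1]);cv2.imwrite("pics/e0s.png",g[:,:,::-1])
a=cv2.resize(f[130:250,160:300],(700,600),interpolation=cv2.INTER_CUBIC)
cv2.imwrite("pics/e.png",a[:,:,::-1])
for t in["bracket3_c","bolt3_c","nut3_c"]:
  for c in("top","side"):
    print(c,t,[(np.round(d["point"],1).tolist(),round(d["score"],2)) for d in boxes_of(c,t)][:6])
E
```

```text
t: 8.73
position: [706.9, 204.8, 227.4]
orientation: [0.0, 1.0, -0.012, -0.001]
ft_force: [-0.5, 0.9, 0.0]
finger_gap: 77.6
t: 9.15
position: [679.2, 177.1, 282.6]
orientation: [-0.001, 1.0, -0.011, 0.001]
ft_force: [-0.8, -0.5, -0.1]
finger_gap: 93.3
t: 9.57
position: [594.9, 76.7, 281.8]
orientation: [0.0, 1.0, -0.012, -0.0]
ft_force: [0.1, 0.2, -0.1]
finger_gap: 93.1
t: 9.98
position: [512.4, -21.2, 281.9]
orientation: [0.0, 1.0, -0.012, -0.0]
ft_force: [0.5, 0.4, 0.3]
finger_gap: 93.0
top bracket3_c []
side bracket3_c []
top bolt3_c [([354.3, 182.3], 0.51), ([247.0, 207.1], 0.51)]
side bolt3_c [([345.9, 288.4], 0.62)]
top nut3_c [([315.1, 259.3], 0.41), ([321.6, 227.1], 0.39), ([342.9, 258.1], 0.38), ([221.2, 148.0], 0.33)]
side nut3_c [([220.0, 296.3], 0.77), ([228.1, 271.9], 0.68), ([272.2, 270.9], 0.5), ([235.6, 246.1], 0.46)]
```

View pics/e.png

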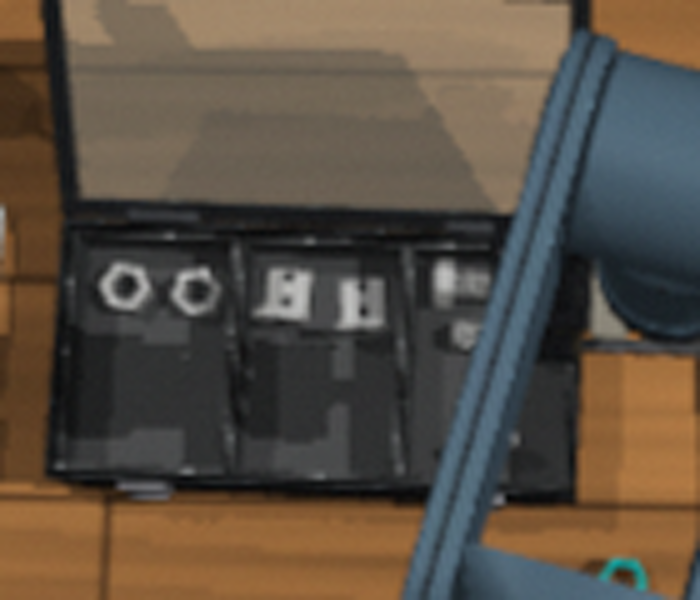

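Picture 5: the lid lies back open. The two nuts are at (125,287) and (195,290), and the brackets at (290,295) and (362,300). The bolts' bin is partly hidden by the arm, so I'll view the stray bracket once the arm is over the mat. Nut first.

```bash
cat > nut.py <<'E'
from h import *
f=cv2.imread("pics/top0.png").astype(float)
for (u,v) in[(322,223),]:
    g=f[v-9:v+9,u-9:u+9].mean(2);g=cv2.resize(g,None,fx=8,fy=8,interpolation=cv2.INTER_CUBIC)
    m=(g>95).astype(np.uint8);cs,_=cv2.findContours(m,cv2.RETR_EXTERNAL,cv2.CHAIN_APPROX_NONE)
    c=max(cs,key=cv2.contourArea);h=cv2.fillPoly(np.zeros_like(m),[c],1)
    P=np.argwhere(h)[:,::-1];P=(P+.5)/8-.5+[u-9,v-9]
    W=np.array([pix2w("top",q,23)[:2] for q in P]);cen=W.mean(0);z=(W-cen)@[1,1j]
    k=(z**6).mean();print(cen,len(W)*(3.42/8)**2,"expect 779","corner angle",np.degrees(np.angle(k))/6,"mod60; strength",abs(k)/ (abs(z)**6).mean())
E
python3 nut.py; python3 -c "
from h import *
print(tool()[0])"
```

```text
[ 463.84337049 -129.94354867] 841.7752874999999 expect 779 corner angle -21.867405305182718 mod60; strength 0.1961568206193467
[514.18314228 -19.71254349 281.73536558]
```

```bash
python3 -m pendant '[[-0.4,0.93,0.9,0,1],[-0.4,0.93,0.9,0,1],[-0.4,0.93,0.9,0,1],[-0.4,0.93,0.9,0,1],[-0.4,0.93,0.9,0,1]]'
python3 -m pendant '[[-0.4,0.92,0.9,0,0.3],[0,0,1,1,0.3],[0,0,1,1,0.3],[0,0,1,1,0.3],[0,0,1,1,0.3]]'
python3 -m pendant '[[0,0,1,1,0.3],[0,0,0,0,0.3]]'
python3 - <<'E'
from h import *
p,r=tool();print(p,r.round(3).tolist(),(np.array([463.8,-130,p[2]])-p)@r/20)
f=grab_frame("top");g=grab_frame("side")
a=cv2.resize(f[190:250,210:290],(640,480),interpolation=cv2.INTER_CUBIC)
x,y=w2pix("side",[464,-130,30]).astype(int);b=cv2.resize(g[y-25:y+25,x-25:x+25],(160,160));a[:160,:160]=b
cv2.imwrite("pics/f.png",a[:,:,::-1]);cv2.imwrite("pics/f0.png",f[:,:,::-1])
E
```

```text
t: 10.8
position: [471.5, -112.4, 190.9]
orientation: [-0.0, 1.0, -0.011, 0.0]
ft_force: [-0.1, -0.4, -0.0]
finger_gap: 93.4
t: 11.22
position: [463.5, -130.3, 92.8]
orientation: [-0.0, 0.988, -0.153, 0.0]
ft_force: [-0.6, -0.5, 0.8]
finger_gap: 64.7
t: 11.38
position: [461.0, -128.8, 70.3]
orientation: [-0.001, 0.982, -0.186, -0.003]
ft_force: [0.2, 0.8, -0.0]
finger_gap: 60.5
[ 460.99180336 -128.80150566   70.34311667] [[0.93, -0.366, -0.006], [-0.366, -0.931, 0.003], [-0.007, -0.001, -1.0]] [ 0.15259746  0.004332   -0.0010684 ]
```

View pics/f.png

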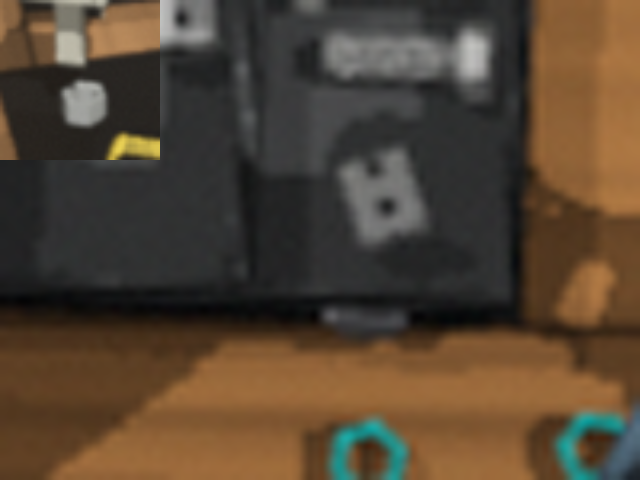

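Picture 6: the stray bracket is clear at crop (384,195), i.e. top px (257.6,213.9), tilted about 18°. The inset shows the finger directly over the nut. Grasp the nut, and look at the bracket from the side.

```bash
python3 -m pendant '[[0.05,0,0.8,0,0.3],[0,0,0.8,0,0.3],[0,0,0.8,0,0.3],[0,0,0.7,0,0.3],[0,0,0,0,0.3]]' 30
python3 -m pendant '[[0,0,0,0,-0.6],[0,0,0,0,-0.6],[0,0,0,0,-0.6],[0,0,0,0,-0.6],[0,0,0,0,-0.6]]'
python3 - <<'E'
from h import *
p,r=tool();print(p)
g=grab_frame("side")
for n,P in dict(far=(508,96.6,42),near=(474,85,42),c=(491,91,8),wall=(491,33,60)).items():
    print(n,w2pix("side",P).round(1))
x,y=w2pix("side",(491,91,30)).astype(int);print(x,y)
cv2.imwrite("pics/g.png",cv2.resize(g[y-30:y+30,x-40:x+40],(640,480),interpolation=cv2.INTER_CUBIC)[:,:,::-1])
E
```

```text
t: 11.9
position: [463.7, -130.5, 11.1]
orientation: [-0.0, 0.983, -0.185, -0.001]
ft_force: [-1.5, 0.8, 0.3]
finger_gap: 60.1
t: 12.32
position: [464.5, -131.2, 12.7]
orientation: [0.0, 0.983, -0.186, 0.001]
ft_force: [0.6, 0.0, -0.1]
finger_gap: 32.0
[ 464.46850486 -131.20381539   12.68267204]
far [276.2 214.4]
near [265.2 217.4]
c [271.  226.1]
wall [273.9 219.9]
270 219
```

View pics/g.png

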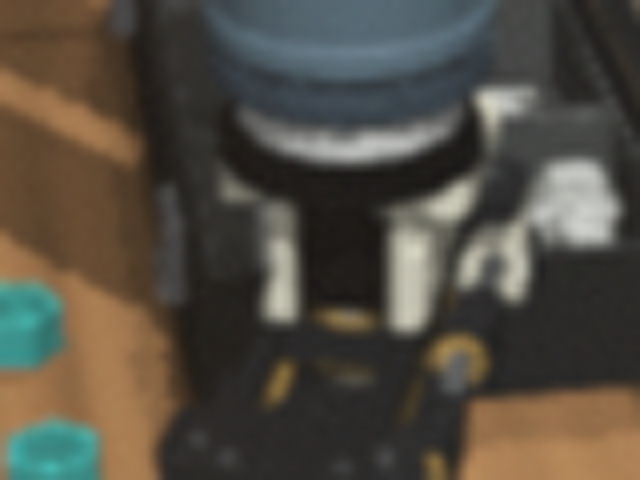

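Picture 7: the gripper hides the bracket here. In picture 2 its standing leaf shows at (222,165), which matches the predicted "near" leaf position of (225,166). So the standing leaf is on the tab side.

```bash
python3 -m pendant '[[0,0,0,0,-0.6],[0,0,0,0,-0.6],[0,0,0,0,-0.6],[0,0,-0.5,0,-0.6],[0,0,-1,0,-0.6]]'
python3 -m pendant '[[0,0,-1,0,-0.6],[0,0,-1,0,-0.6],[0,0,-1,0,-0.6],[0,0,-1,0,-0.6],[0,0,-1,0,-0.6]]'
python3 - <<'E'
from h import *
p,r=tool();print(p,r.round(3).tolist())
print("to nut spot",(np.array([495,328,p[2]])-p)@r/20)
print("brk", pix2w("top",(257.56,213.7),8), [pix2w("top",(210+(a+.5)/8-.5,190+(b+.5)/8-.5),8)[:2].round(1) for a,b in((338,160),(405,147),(430,222),(365,245))])
E
```

```text
t: 12.78
position: [462.0, -130.0, 40.7]
orientation: [-0.001, 0.983, -0.186, -0.002]
ft_force: [-0.3, -0.8, -0.8]
finger_gap: 29.8
t: 13.2
position: [463.5, -130.7, 143.3]
orientation: [-0.0, 0.983, -0.186, -0.0]
ft_force: [0.4, -0.4, -0.8]
finger_gap: 29.8
[ 463.51394099 -130.72719367  143.31081159] [[0.931, -0.365, -0.0], [-0.365, -0.931, 0.0], [-0.0, -0.0, -1.0]]
to nut spot [-6.90295048e+00 -2.19295302e+01  2.68076794e-03]
brk [494.17708569  93.60282229   8.        ] [array([508.6, 114.2]), array([514.8,  84.8]), array([481.7,  73.1]), array([471.1, 101.4])]
```

```bash
python3 -m pendant '[[-0.31,-1,0,0,-0.6],[-0.31,-1,0,0,-0.6],[-0.31,-1,0,0,-0.6],[-0.31,-1,0,0,-0.6],[-0.31,-1,0,0,-0.6]]'
python3 -m pendant '[[-0.31,-1,0,0,-0.6],[-0.31,-1,0,0,-0.6],[-0.31,-1,0,0,-0.6],[-0.31,-1,0,0,-0.6],[-0.31,-1,0,0,-0.6]]'
python3 -m pendant '[[-0.31,-1,0,0,-0.6],[-0.31,-1,0,0,-0.6],[-0.31,-1,0,0,-0.6],[-0.31,-1,0,0,-0.6],[-0.31,-1,0,0,-0.6]]'
python3 -m pendant '[[-0.31,-1,0,0,-0.6],[-0.31,-1,0,0,-0.6],[-0.31,-1,0,0,-0.6],[-0.31,-1,0,0,-0.6],[-0.31,-1,0,0,-0.6]]'
python3 -m pendant '[[-0.31,-1,0,0,-0.6],[-0.31,-0.93,0,0,-0.6],[0,0,0,0,-0.6],[0,0,0,0,-0.6]]'
python3 - <<'E'
from h import *
p,r=tool();print(p)
f=grab_frame("top");g=grab_frame("side")
cv2.imwrite("pics/h0.png",f[:,:,::-1])
print(get_obs()["finger_gap"])
# side crop of the bracket
x,y=w2pix("side",(491,91,30)).astype(int)
a=cv2.resize(g[y-30:y+30,x-30:x+30],(400,400),interpolation=cv2.INTER_CUBIC)
b=cv2.resize(f[190:240,230:280],(400,400),interpolation=cv2.INTER_CUBIC)
cv2.imwrite("pics/h.png",np.hstack([a,b])[:,:,::-1])
for n,P in dict(near=(474,85,42),far=(508,97,42)).items(): print(n,(w2pix("side",P)-[x-30,y-30])*400/60)
E
```

```text
t: 13.62
position: [471.2, -25.6, 142.4]
orientation: [-0.0, 0.983, -0.186, -0.0]
ft_force: [-0.3, 0.1, -1.4]
finger_gap: 29.3
t: 14.03
position: [478.8, 79.0, 142.3]
orientation: [-0.0, 0.983, -0.186, -0.0]
ft_force: [-0.5, -0.3, 0.1]
finger_gap: 29.9
t: 14.45
position: [486.4, 183.3, 142.3]
orientation: [0.0, 0.983, -0.186, -0.0]
ft_force: [-0.4, -0.2, -0.6]
finger_gap: 29.8
t: 14.87
position: [494.0, 287.7, 142.2]
orientation: [0.0, 0.983, -0.186, -0.0]
ft_force: [0.1, -0.0, 0.5]
finger_gap: 29.7
t: 15.2
position: [496.4, 327.7, 141.9]
orientation: [0.0, 0.983, -0.185, -0.0]
ft_force: [-0.5, -0.6, -0.9]
finger_gap: 29.5
[496.42784961 327.6540366  141.90061132]
29.479932647401778
near [168.00000065 189.15784744]
far [241.40454083 169.13959274]
```

View pics/h.png

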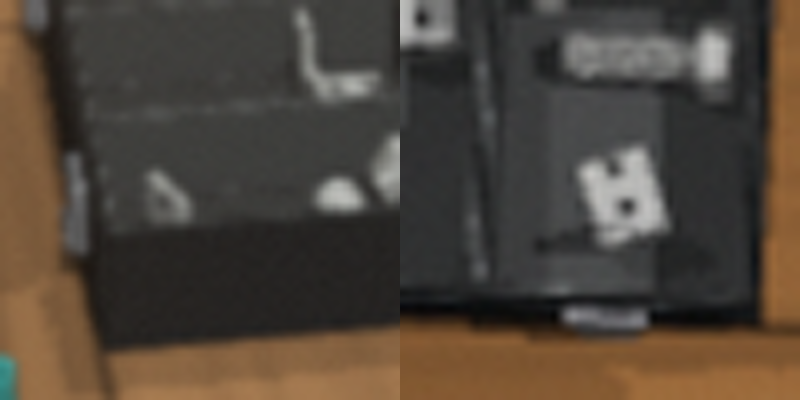

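Picture 8: in the left panel the standing leaf shows at (165,190), where the "near" prediction was (168,189), so that is confirmed. In the right panel the bracket outline is centred at (624,196) at ~17°. The nut is held above its bin, so I lay it down.

```bash
python3 -m pendant '[[0,0,1,0,-0.6],[0,0,1,0,-0.6],[0,0,1,0,-0.6],[0,0,1,0,-0.6],[0,0,1,0,-0.6]]'
python3 -m pendant '[[0,0,0.8,0,-0.6],[0,0,0.5,0,-0.6],[0,0,0.15,0,-0.6],[0,0,0,0,-0.6]]'
```

```text
t: 15.72
position: [497.1, 325.8, 41.4]
orientation: [0.0, 0.982, -0.186, 0.0]
ft_force: [-0.1, -0.8, -0.7]
finger_gap: 29.6
t: 16.05
position: [496.8, 326.0, 13.0]
orientation: [0.0, 0.983, -0.186, -0.0]
ft_force: [1.2, -0.2, -0.7]
finger_gap: 29.4
```

```bash
python3 -m pendant '[[0,0,0,0,0],[0,0,0,0,0],[0,0,0,0,0],[0,0,0,0,0],[0,0,-0.6,0,0]]'
python3 -m pendant '[[0,0,-1,0,0],[0,0,-1,0,0],[0,0,-1,0,0],[0,0,-1,0,0],[0,0,-1,0,0]]'
python3 -c "
from h import *
p,r=tool();print(p,r.round(3).tolist());print((np.array([482.5,90.3,p[2]])-p)@r/20, get_obs()['ft_force'])"
```

```text
t: 16.47
position: [495.5, 326.5, 23.4]
orientation: [0.001, 0.983, -0.186, -0.002]
ft_force: [-0.5, 0.3, 0.3]
finger_gap: 46.5
t: 16.88
position: [497.0, 327.3, 127.0]
orientation: [-0.0, 0.983, -0.186, 0.0]
ft_force: [-0.2, -0.0, -0.3]
finger_gap: 46.4
[496.95736476 327.27912874 126.97694441] [[0.931, -0.365, 0.001], [-0.365, -0.931, 0.0], [0.001, -0.001, -1.0]]
[ 3.64841497e+00  1.12964309e+01 -4.87033009e-03] [-0.21703575 -0.00253032 -0.27230454]
```

```bash
python3 -m pendant '[[0.3,0.94,0,0,0.2],[0.3,0.94,0,0,0.2],[0.3,0.94,0,0,0.2],[0.3,0.94,0,0,0.2]]'
python3 -m pendant '[[0.3,0.94,0,0,0.2],[0.3,0.94,0,0,0.2],[0.3,0.94,0,0,0.2],[0.3,0.94,0,0,0.2]]'
python3 -m pendant '[[0.3,0.94,0,0,0.2],[0.3,0.94,0,0,0.2],[0.3,0.94,0,0,0.2],[0.35,0.96,0,0,0.2]]'
python3 -m pendant '[[0,0,0,-1,0.2],[0,0,0,-1,0.2],[0,0,0,-1,0.2],[0,0,0,-1,0.2],[0,0,0,-1,0.2]]'
python3 -m pendant '[[0,0,0,-1,0.2],[0,0,0,-1,0.2],[0,0,0,-1,0.2],[0,0,0,-1,0.2],[0,0,0,-0.6,0.2]]'
python3 -m pendant '[[0,0,0,0,0.2],[0,0,0,0,0.2]]'
python3 - <<'E'
from h import *
p,r=tool();print(p,r.round(3).tolist());print((np.array([482.5,90.3,p[2]])-p)@r/20)
g=grab_frame("side");x,y=w2pix("side",(482,90,60)).astype(int)
cv2.imwrite("pics/i.png",cv2.resize(g[y-35:y+25,x-30:x+30],(480,480),interpolation=cv2.INTER_CUBIC)[:,:,::-1])
E
```

```text
t: 17.22
position: [491.9, 247.9, 126.2]
orientation: [-0.0, 0.983, -0.185, 0.001]
ft_force: [0.3, 0.3, -0.4]
finger_gap: 55.6
t: 17.55
position: [486.8, 168.8, 126.0]
orientation: [-0.0, 0.983, -0.186, 0.001]
ft_force: [0.1, 0.2, -0.1]
finger_gap: 55.7
t: 17.88
position: [482.4, 89.4, 126.0]
orientation: [-0.0, 0.983, -0.185, 0.001]
ft_force: [-0.3, -0.6, -0.6]
finger_gap: 55.4
t: 18.3
position: [482.7, 90.0, 125.9]
orientation: [0.0, 1.0, -0.011, 0.001]
ft_force: [-0.3, -1.6, 0.4]
finger_gap: 55.6
t: 18.72
position: [482.7, 90.2, 125.9]
orientation: [0.0, 0.989, 0.15, 0.001]
ft_force: [-0.5, -0.0, 0.4]
finger_gap: 55.9
t: 18.88
position: [482.7, 90.2, 125.6]
orientation: [0.0, 0.989, 0.147, 0.001]
ft_force: [0.3, -0.3, -0.2]
finger_gap: 56.0
[482.67250285  90.15403493 125.62620937] [[0.957, 0.291, 0.001], [0.291, -0.957, -0.0], [0.001, 0.0, -1.0]]
[-6.12676400e-03 -9.49316953e-03 -9.25313236e-06]
```

View pics/i.png

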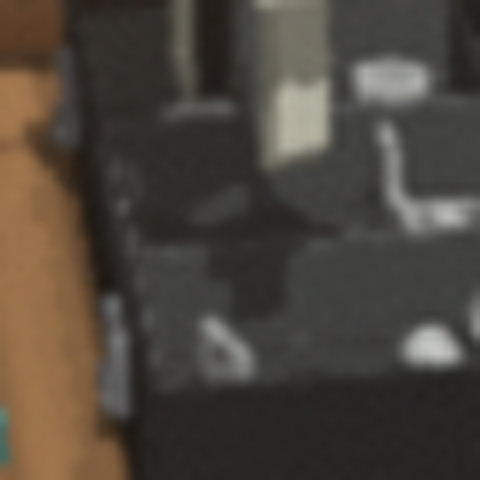

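Run:
```python
from h import *
x,y=w2pix("side",(482,90,60)).astype(int)
for P in((471.4,102.6,46),(480.2,73.9,46),(480.2,73.9,25),(471.4,102.6,25)): print(P,((w2pix("side",P)-[x-30,y-35]+.5)*8).round())
```

```text
(471.4, 102.6, 46) [215. 311.]
(480.2, 73.9, 46) [251. 346.]
(480.2, 73.9, 25) [252. 398.]
(471.4, 102.6, 25) [217. 362.]
```

Picture 9: the leaf's top edge runs (205,320)–(247,355), within about 1 px of the prediction. Descending with a −2 mm nudge in tool x.

```bash
python3 -m pendant '[[-0.1,0,1,0,0.2],[0,0,1,0,0.2],[0,0,1,0,0.2],[0,0,1,0,0.2],[0,0,1,0,0.2]]' 25
python3 -m pendant '[[0,0,0.5,0,0.2],[0,0,0.3,0,0.2],[0,0,0,0,-0.7],[0,0,0,0,-0.7],[0,0,0,0,-0.7]]'
python3 -m pendant '[[0,0,0,0,-0.7],[0,0,0,0,-0.7],[0,0,0,0,-0.7],[0,0,0,0,-0.7]]'
```

```text
t: 19.35
position: [480.8, 89.6, 24.4]
orientation: [0.0, 0.989, 0.147, 0.0]
ft_force: [0.6, -0.1, 0.5]
finger_gap: 56.0
t: 19.77
position: [481.5, 89.5, 9.9]
orientation: [0.0, 0.989, 0.148, 0.001]
ft_force: [0.0, 0.6, 0.4]
finger_gap: 40.0
t: 20.1
position: [482.6, 88.9, 10.4]
orientation: [0.001, 0.989, 0.148, 0.002]
ft_force: [1.0, -3.2, 4.4]
finger_gap: 15.8
```

The gap closed to 15.8 mm, so it missed: the fingertips were above the base leaf and short of the upright. Open, lift and look.

```bash
python3 -m pendant '[[0,0,0,0,0.2],[0,0,0,0,0.2],[0,0,0,0,0.2],[0,0,0,0,0.2],[0,0,0,0,0.2]]'
python3 -m pendant '[[0,0,0,0,0.2],[0,0,-1,0,0.2],[0,0,-1,0,0.2],[0,0,-1,0,0.2],[0,0,-1,0,0.2]]'
python3 -m pendant '[[0,-1,-1,0,0.2],[0,-1,-1,0,0.2],[0,-1,-1,0,0.2],[0,-1,0,0,0.2],[0,-1,0,0,0.2]]'
python3 -m pendant '[[0,-1,0,0,0.2],[0,-1,0,0,0.2],[0,-1,0,0,0.2],[0,-1,0,0,0.2],[0,-1,0,0,0.2]]'
python3 - <<'E'
from h import *
p,r=tool();print(p,r.round(3).tolist())
f=grab_frame("top");g=grab_frame("side")
cv2.imwrite("pics/j0.png",f[:,:,::-1]);cv2.imwrite("pics/j0s.png",g[:,:,::-1])
x,y=w2pix("side",(482,90,40)).astype(int);print(x,y)
a=cv2.resize(g[y-25:y+25,x-25:x+25],(400,400),interpolation=cv2.INTER_CUBIC)
b=cv2.resize(f[190:240,230:280],(400,400),interpolation=cv2.INTER_CUBIC)
cv2.imwrite("pics/j.png",np.hstack([a,b])[:,:,::-1])
E
```

```text
t: 20.52
position: [482.7, 88.8, 10.3]
orientation: [0.001, 0.989, 0.148, 0.002]
ft_force: [1.8, -3.3, 6.4]
finger_gap: 44.6
t: 20.93
position: [480.1, 89.7, 89.8]
orientation: [-0.0, 0.989, 0.148, -0.0]
ft_force: [0.2, -0.2, -0.4]
finger_gap: 55.9
t: 21.35
position: [451.8, 186.3, 150.7]
orientation: [-0.0, 0.989, 0.148, 0.002]
ft_force: [-0.7, 1.3, -0.8]
finger_gap: 55.6
t: 21.77
position: [421.3, 281.8, 149.0]
orientation: [-0.0, 0.989, 0.148, -0.0]
ft_force: [0.3, 0.1, 0.2]
finger_gap: 55.7
[421.31774286 281.75904934 149.02341305] [[0.956, 0.292, -0.0], [0.292, -0.956, 0.0], [-0.0, -0.0, -1.0]]
267 216
```

View pics/j.png

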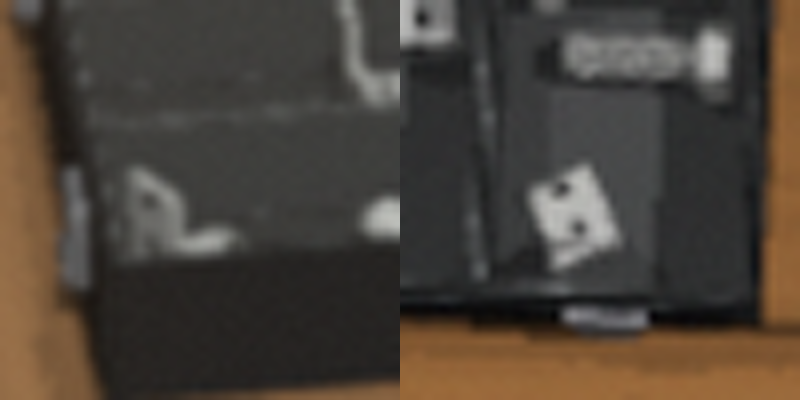

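Picture 10: the bracket has shifted. In the top panel its quad is (530,190),(587,163),(620,240),(563,270). In the side panel the upright's top runs (130,168)–(180,205) and the base tip is at (237,238). I'll fit the 3-D model to both views.

```bash
cat > fit.py <<'E'
from h import *
from scipy.optimize import least_squares
S=[((-19,15,46),(130,168)),((-18,-15,46),(180,205)),((20,-15,9),(237,238))]
def tp(q): return np.array([230+(q[0]-400+.5)/8-.5,190+(q[1]+.5)/8-.5])
def sp(q): return np.array([267-25+(q[0]+.5)/8-.5,216-25+(q[1]+.5)/8-.5])
for zn in(46,6):
    T=[((20,15,10),(530,190)),((20,-15,10),(587,163)),((-20,-15,zn),(620,240)),((-20,15,zn),(563,270))]
    def res(v):
        c,s=np.cos(v[2]),np.sin(v[2]);o=[]
        for L,cam,k in((T,"top",tp),(S,"side",sp)):
            for l,q in L:
                P=[v[0]+c*l[0]-s*l[1],v[1]+s*l[0]+c*l[1],l[2]];o+=list(w2pix(cam,P)-k(q))
        return np.array(o)
    r=least_squares(res,[482,105,.4],x_scale=[10,10,.1],diff_step=1e-4);print(zn,r.x[:2].round(1),np.degrees(r.x[2]).round(1),r.fun.reshape(-1,2).round(1).tolist())
E
python3 fit.py
```

```text
46 [479.4 114.3] 29.0 [[-0.7, 1.4], [-0.2, 0.8], [0.4, -0.0], [-0.3, 0.4], [-0.5, -0.1], [-0.3, -1.2], [3.1, 1.8]]
6 [480.6 115.4] 28.3 [[-1.0, 1.0], [-0.5, 0.5], [0.6, 1.0], [0.2, 1.2], [-0.2, -0.4], [-0.1, -1.4], [3.4, 1.7]]
```

```bash
sed -i 's/,((20,-15,9),(237,238))\]/]/' fit.py; python3 fit.py; python3 -c "
from h import *
p,r=tool();print(p,r.round(3).tolist())"
```

```text
46 [481.3 113. ] 26.1 [[-0.2, 0.6], [0.5, 0.3], [0.6, -0.2], [-0.2, -0.3], [0.2, -0.2], [0.0, -1.1]]
6 [482.7 114.2] 25.5 [[-0.4, 0.1], [0.2, -0.0], [0.8, 0.7], [0.2, 0.5], [0.6, -0.5], [0.3, -1.3]]
[420.86411749 282.9223393  149.00765427] [[0.956, 0.295, -0.0], [0.295, -0.956, 0.001], [-0.0, -0.001, -1.0]]
```

The z=46 hypothesis fits within about 1 px: bracket centre (481.3,113), yaw 26°. I'll grip at −9 mm along its axis with a narrow opening (wall clearance about 3 mm) and go lower, to TCP z≈7.5, so the pads reach the base edges.

```bash
python3 -m pendant '[[0,1,0,0,-0.1],[0,1,0,0,-0.1],[0,1,0,0,-0.1],[0,1,0,0,-0.1],[0,1,0,0,-0.1]]'
python3 -m pendant '[[0,1,0,0,-0.1],[0,1,0,0,-0.1],[0,1,0,0,-0.1],[0,1,0,0,-0.1],[0,0.15,0,-1,-0.1]]'
python3 -m pendant '[[0,0,1,-1,-0.1],[0,0,1,-0.25,-0.1],[0,0,1,0,-0.1],[0,0,0.8,0,-0.1],[0,0,0,0,-0.1]]'
python3 -m pendant '[[0,0,0,0,-0.1],[0,0,0,0,-0.1]]'
python3 -c "
from h import *
p,r=tool();print(p,r.round(3).tolist());print((np.array([474.1,107.3,7.5])-p)@r/20)"
```

```text
t: 22.28
position: [451.3, 183.6, 148.9]
orientation: [0.0, 0.989, 0.148, -0.0]
ft_force: [0.3, -0.5, 0.3]
finger_gap: 41.4
t: 22.7
position: [476.4, 102.5, 149.0]
orientation: [0.001, 0.983, 0.181, 0.0]
ft_force: [-0.7, 0.2, -0.5]
finger_gap: 42.0
t: 23.12
position: [473.0, 105.0, 70.1]
orientation: [-0.001, 0.974, 0.225, -0.003]
ft_force: [-0.6, -0.7, 0.1]
finger_gap: 41.8
t: 23.28
position: [476.2, 105.4, 73.7]
orientation: [0.0, 0.974, 0.225, 0.001]
ft_force: [-0.4, -0.6, -0.1]
finger_gap: 42.1
[476.17367885 105.44145793  73.72265825] [[0.899, 0.438, 0.001], [0.438, -0.899, -0.0], [0.001, 0.001, -1.0]]
[-0.05554253 -0.13077934  3.31101174]
```

```bash
python3 -m pendant '[[-0.05,-0.13,0.3,0,-0.1],[0,0,0.6,0,-0.1],[0,0,0.6,0,-0.1],[0,0,0.6,0,-0.1],[0,0,0.5,0,-0.1]]'
python3 -m pendant '[[0,0,0.4,0,-0.1],[0,0,0.3,0,-0.1],[0,0,0,0,-0.1],[0,0,0,0,-0.1]]'
```

```text
t: 23.7
position: [473.9, 107.9, 20.9]
orientation: [0.0, 0.974, 0.225, 0.001]
ft_force: [0.3, 0.3, 0.2]
finger_gap: 41.8
t: 24.03
position: [473.8, 107.8, 6.9]
orientation: [0.0, 0.974, 0.225, 0.0]
ft_force: [-0.1, -0.2, -0.2]
finger_gap: 42.2
```

No contact on the way down. Close.

```bash
python3 -m pendant '[[0,0,0,0,-0.6],[0,0,0,0,-0.6],[0,0,0,0,-0.6],[0,0,0,0,-0.6],[0,0,0,0,-0.6]]' 40
```

```text
t: 24.45
position: [473.6, 107.8, 7.0]
orientation: [-0.0, 0.974, 0.225, 0.0]
ft_force: [-0.7, 0.8, 1.1]
finger_gap: 29.1
```

```bash
python3 -m pendant '[[0,0,-0.3,0,-0.6],[0,0,-0.7,0,-0.6],[0,0,-1,0,-0.6],[0,0,-1,0,-0.6],[0,0,-1,0,-0.6]]'
python3 -m pendant '[[0,0,-1,0,-0.6],[0.51,-0.85,0,0,-0.6],[0.51,-0.85,0,0,-0.6],[0.51,-0.85,0,0,-0.6],[0.51,-0.85,0,0,-0.6]]'
python3 -m pendant '[[0.51,-0.85,0,0,-0.6],[0,0,0,0,-0.6],[0,0,0,0,-0.6]]'
python3 - <<'E'
from h import *
p,r=tool();print(p)
f=grab_frame("top");g=grab_frame("side")
x,y=w2pix("side",p).astype(int)
a=cv2.resize(g[y-30:y+30,x-30:x+30],(400,400),interpolation=cv2.INTER_CUBIC)
u,v=w2pix("top",(560,209,10)).astype(int)
b=cv2.resize(f[v-25:v+25,u-25:u+25],(400,400),interpolation=cv2.INTER_CUBIC)
cv2.imwrite("pics/k.png",np.hstack([a,b])[:,:,::-1])
E
```

```text
t: 24.87
position: [473.3, 107.6, 87.9]
orientation: [0.0, 0.974, 0.225, -0.0]
ft_force: [0.4, -1.0, -0.9]
finger_gap: 28.7
t: 25.28
position: [480.4, 187.4, 107.5]
orientation: [0.0, 0.974, 0.225, 0.0]
ft_force: [-0.4, 0.1, -1.1]
finger_gap: 28.6
t: 25.53
position: [481.9, 206.9, 106.9]
orientation: [0.0, 0.974, 0.226, -0.0]
ft_force: [0.7, 0.9, -1.4]
finger_gap: 28.9
[481.86109525 206.93954715 106.94301486]
```

View pics/k.png

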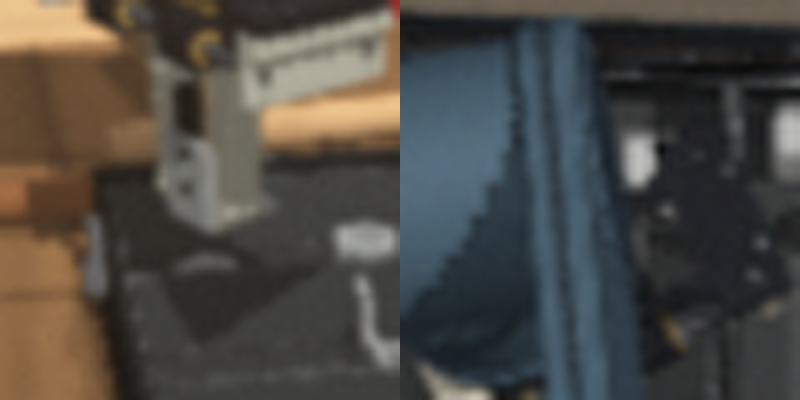

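Picture 11: the bracket is held level, with its upright at (195,185) in the left panel. Lay it down.

```bash
python3 -m pendant '[[0,0,1,0,-0.6],[0,0,1,0,-0.6],[0,0,1,0,-0.6],[0,0,1,0,-0.6],[0,0,0.7,0,-0.6]]'
python3 -m pendant '[[0,0,0.2,0,-0.6],[0,0,0.07,0,-0.6],[0,0,0,0,-0.6]]'
python3 -m pendant '[[0,0,0,0,0],[0,0,0,0,0],[0,0,0,0,0],[0,0,-0.3,0,0],[0,0,-0.7,0,0]]'
python3 -m pendant '[[0,0,-1,0,0],[0,0,-1,0,0],[0,0,-1,0,0],[0,0,-1,0,0],[0,0,-1,0,0]]'
python3 -m pendant '[[0,0,-1,0,1],[0,0,-1,0,1],[0,0,0,0,1]]'
python3 - <<'E'
from h import *
p,r=tool();print(p,r.round(3).tolist(),((np.array([613,-240,p[2]])-p)@r/20).round(2))
E
```

```text
t: 26.05
position: [481.3, 205.0, 11.4]
orientation: [0.0, 0.975, 0.224, -0.001]
ft_force: [0.0, -0.0, -0.6]
finger_gap: 28.4
t: 26.3
position: [482.1, 205.7, 7.6]
orientation: [0.0, 0.974, 0.224, -0.0]
ft_force: [0.2, 0.2, -0.9]
finger_gap: 28.3
t: 26.72
position: [481.0, 206.2, 26.9]
orientation: [-0.0, 0.974, 0.225, -0.001]
ft_force: [-0.1, 0.2, 0.3]
finger_gap: 46.2
t: 27.13
position: [482.1, 206.5, 129.2]
orientation: [0.0, 0.974, 0.225, 0.0]
ft_force: [0.9, -0.0, -0.2]
finger_gap: 46.9
t: 27.38
position: [484.6, 207.1, 172.3]
orientation: [0.0, 0.974, 0.225, 0.004]
ft_force: [0.5, -0.0, 1.1]
finger_gap: 61.9
[484.62386958 207.096501   172.29114577] [[0.899, 0.439, 0.008], [0.439, -0.899, 0.002], [0.008, 0.002, -1.0]] [-4.040e+00  2.291e+01  2.000e-02]
```

```bash
python3 -m pendant '[[-0.18,1,0,0,0.3],[-0.18,1,0,0,0.3],[-0.18,1,0,0,0.3],[-0.18,1,0,0,0.3],[-0.18,1,0,0,0.3]]'
python3 -m pendant '[[-0.18,1,0,0,0.3],[-0.18,1,0,0,0.3],[-0.18,1,0,0,0.3],[-0.18,1,0,0,0.3],[-0.18,1,0,0,0.3]]'
python3 -m pendant '[[-0.18,1,0,0,0.3],[-0.18,1,0,0,0.3],[-0.18,1,0,0,0.3],[-0.18,1,0,0,0.3],[-0.18,1,0,0,0.3]]'
python3 -m pendant '[[-0.18,1,0,0,0.3],[-0.18,1,0,0,0.3],[-0.18,1,0,0,0.3],[-0.18,1,0,0,0.3],[-0.18,1,0,0,0.3]]'
python3 - <<'E'
from h import *
p,r=tool();o=get_obs();print(p,np.round(o["joint_positions"],3))
f=grab_frame("top");cv2.imwrite("pics/l0.png",f[:,:,::-1])
# nut & bracket placed: bright components in the case
k=(f.mean(2)>120).astype(np.uint8)
n,l,st,ce=cv2.connectedComponentsWithStats(k)
for i in range(1,n):
    if 8<st[i][4]<150 and 165<ce[i][0]<280 and 180<ce[i][1]<232: print(ce[i].round(1),st[i][4],pix2w("top",ce[i],15)[:2].round())
E
```

```text
t: 27.8
position: [509.5, 107.9, 167.0]
orientation: [-0.0, 0.974, 0.225, -0.0]
ft_force: [0.4, 0.4, -0.2]
finger_gap: 60.4
t: 28.22
position: [537.2, 10.0, 167.0]
orientation: [-0.0, 0.974, 0.225, -0.0]
ft_force: [0.3, 0.2, -0.4]
finger_gap: 60.5
t: 28.63
position: [564.9, -87.7, 166.9]
orientation: [-0.0, 0.974, 0.225, -0.0]
ft_force: [-0.2, 1.2, 0.5]
finger_gap: 60.4
t: 29.05
position: [592.6, -185.4, 166.8]
orientation: [-0.0, 0.974, 0.225, -0.0]
ft_force: [-0.6, 0.4, 0.1]
finger_gap: 60.7
[ 592.57927758 -185.41608399  166.77308731] [-0.483  0.422  1.43   0.     1.291  0.634]
[219.4 187.5] 11 [585. 230.]
[189.5 210.4] 34 [502. 333.]
[224.2 212.8] 80 [495. 210.]
```

```bash
python3 -m pendant '[[-0.1,0.98,0,0,0.3],[-0.1,0.98,0,0,0.3],[-0.1,0.98,0,0,0.3],[0,0,0,-1,0.3],[0,0,0,-1,0.3]]'
python3 -m pendant '[[0,0,0,-1,0.3],[0,0,0,-1,0.3],[0,0,0,-1,0.3],[0,0,0,-1,0.3],[0,0,0,-1,0.3]]'
python3 -m pendant '[[0,0,0,-1,0.3],[0,0,0,-1,0.3],[0,0,0,-1,0.3],[0,0,0,-1,0.3],[0,0,0,-1,0.3]]'
python3 -m pendant '[[0,0,0,-1,0.3],[0,0,1,-1,0.3],[0,0,1,-1,0.3],[0,0,1,-1,0.3],[0,0,0.7,0,0.3]]'
python3 -m pendant '[[0,0,0,0,0.3],[0,0,0,0,0.3]]'
python3 - <<'E'
from h import *
p,r=tool();print(p,r.round(3).tolist())
g=cv2.cvtColor(grab_frame("side"),cv2.COLOR_RGB2BGR);cv2.imwrite("pics/m0.png",g)
for n,P in dict(tip=p,com=(613,-240.8,19.5),head=(613,-210,19.5),end=(613,-283,19.5)).items(): print(n,w2pix("side",P).round(1))
for t in["bolt3_c"]:
    for d in cut_out("side",t)[:3]:
        m=d["mask"];print(d["score"],d["point"],m.sum(),np.argwhere(m).min(0)[::-1],np.argwhere(m).max(0)[::-1])
f=cv2.imread("pics/side0.png").astype(float)
hs=cv2.cvtColor(cv2.imread("pics/side0.png"),cv2.COLOR_BGR2HSV)
k=((hs[:,:,2]>100)&(hs[:,:,1]<60)).astype(np.uint8);k[:,:330]=0;k[:,365:]=0;k[:270]=0;k[312:]=0
P=np.argwhere(k)[:,::-1];print(len(P),P.mean(0),P.min(0),P.max(0));W=np.array([pix2w("side",q,19.5)[:2] for q in P]);print(W.mean(0),cv2.minAreaRect(W.astype(np.float32)))
E
```

```text
t: 29.52
position: [612.9, -241.0, 166.4]
orientation: [-0.0, 0.956, 0.293, -0.0]
ft_force: [0.3, -0.0, -1.3]
finger_gap: 60.2
t: 29.93
position: [612.8, -239.6, 166.8]
orientation: [-0.0, 0.89, 0.456, -0.0]
ft_force: [0.4, -0.1, -0.7]
finger_gap: 60.7
t: 30.35
position: [612.8, -239.6, 166.8]
orientation: [-0.0, 0.798, 0.603, -0.0]
ft_force: [-0.8, 0.2, 0.2]
finger_gap: 60.3
t: 30.77
position: [612.0, -239.1, 91.0]
orientation: [-0.001, 0.706, 0.708, -0.0]
ft_force: [0.1, -0.1, 0.0]
finger_gap: 60.6
t: 30.93
position: [612.3, -239.4, 92.3]
orientation: [-0.001, 0.707, 0.707, -0.0]
ft_force: [-0.1, 0.2, 0.9]
finger_gap: 60.5
[ 612.335019   -239.41297505   92.34927789] [[0.0, 1.0, -0.002], [1.0, -0.0, 0.001], [0.001, -0.002, -1.0]]
tip [348.9 261.2]
com [347.1 288.2]
head [342.9 280. ]
end [353.2 300.3]
0.78 [345.4, 288.5] 337 [335 275] [355 304]
0.51 [271.1, 182.6] 664 [247 174] [298 190]
309 [346.11650485 288.2815534 ] [336 275] [355 304]
[ 610.87113144 -239.73121257] ((607.6920166015625, -241.86276245117188), (103.80779266357422, 32.32651901245117), 81.16637420654297)
```

```bash
python3 -m pendant '[[0,0,0.9,0,0.3],[0,0,0.9,0,0.3],[0,0,0.9,0,0.3],[0,0,0.9,0,0.3],[0,0,0.5,0,0.3]]' 55
python3 -m pendant '[[0,0,0,0,-0.9],[0,0,0,0,-0.9],[0,0,0,0,-0.9],[0,0,0,0,-0.9],[0,0,0,0,-0.9]]'
python3 -m pendant '[[0,0,0,0,-0.9],[0,0,0,0,-0.9],[0,0,0,0,-0.9],[0,0,0,0,-0.9]]'
```

```text
t: 31.45
position: [613.1, -240.1, 10.9]
orientation: [0.0, 0.707, 0.707, 0.0]
ft_force: [0.1, 0.3, -0.7]
finger_gap: 60.6
t: 31.87
position: [613.9, -240.6, 12.9]
orientation: [0.001, 0.707, 0.707, 0.0]
ft_force: [-0.1, 0.2, 0.1]
finger_gap: 31.9
t: 32.2
position: [613.1, -240.3, 12.1]
orientation: [0.0, 0.707, 0.707, -0.0]
ft_force: [-3.9, -0.3, 5.4]
finger_gap: 18.7
```

```bash
python3 -m pendant '[[0,0,0,0,-0.9],[0,0,-0.3,0,-0.9],[0,0,-0.7,0,-0.9],[0,0,-1,0,-0.9],[0,0,-1,0,-0.9]]'
python3 -m pendant '[[0,0,-1,0,-0.9],[0,0,-1,0,-0.9],[0,0,-1,0,-0.9],[0,0,0,0,-0.9]]'
python3 - <<'E'
from h import *
o=get_obs();p,r=tool();print(p,o["finger_gap"],o["ft_force"],((np.array([490,98,p[2]])-p)@r/20).round(2))
for d in cut_out("side","bolt3_c")[:2]: grab=d;print(d["score"],d["point"])
grab_frame("side")
for d in cut_out("side","bolt3_c")[:2]: print(d["score"],d["point"],w2pix("side",p).round())
E
```

```text
t: 32.62
position: [612.6, -239.5, 70.9]
orientation: [-0.001, 0.707, 0.707, -0.0]
ft_force: [0.1, 0.6, -2.7]
finger_gap: 19.0
t: 32.95
position: [615.6, -241.1, 135.9]
orientation: [0.004, 0.707, 0.707, 0.001]
ft_force: [0.9, -0.9, -1.1]
finger_gap: 18.9
[ 615.56911692 -241.14752147  135.91247682] 18.905306308745583 [ 0.93336672 -0.90101111 -1.11603267] [16.96 -6.28 -0.1 ]
0.78 [345.4, 288.5]
0.51 [271.1, 182.6]
0.21 [297.0, 295.6] [352. 244.]
```

```bash
python3 -m pendant '[[1,-0.36,0,0,-0.9],[1,-0.36,0,0,-0.9],[1,-0.36,0,0,-0.9],[1,-0.36,0,0,-0.9],[1,-0.36,0,0,-0.9]]'
python3 -m pendant '[[1,-0.36,0,0,-0.9],[1,-0.36,0,0,-0.9],[1,-0.36,0,0,-0.9],[1,-0.36,0,0,-0.9],[1,-0.36,0,0,-0.9]]'
python3 -m pendant '[[1,-0.36,0,0,-0.9],[1,-0.36,0,0,-0.9],[1,-0.36,0,0,-0.9],[1,-0.36,0,0,-0.9],[1,-0.36,0,0,-0.9]]'
python3 -m pendant '[[1,-0.36,0,0,-0.9],[0.93,-0.36,0,0,-0.9],[0,0,0,0,-0.9],[0,0,0,0,-0.9],[0,0,0,0,-0.9]]'
python3 - <<'E'
from h import *
o=get_obs();p,r=tool();print(p,o["finger_gap"],o["ft_force"],((np.array([490,98,12])-p)@r/20).round(2))
g=grab_frame("side");x,y=w2pix("side",p).astype(int)
c=g[y-30:y+30,x-30:x+30];cv2.imwrite("pics/n.png",c[:,:,::-1])
k=(c.min(2)>110)&(c.max(2)-c.min(2)<40);print(p)
for row in k[25:50:2,10:50]: print("".join(".#"[int(v)] for v in row))
E
```

```text
t: 33.52
position: [575.5, -138.7, 129.0]
orientation: [-0.002, 0.707, 0.707, -0.001]
ft_force: [0.4, -0.9, -2.9]
finger_gap: 18.9
t: 33.93
position: [539.4, -38.8, 129.3]
orientation: [-0.002, 0.707, 0.707, -0.001]
ft_force: [-0.1, 0.8, -2.1]
finger_gap: 18.9
t: 34.35
position: [503.4, 61.0, 129.5]
orientation: [-0.001, 0.707, 0.707, -0.001]
ft_force: [0.4, 0.4, -1.9]
finger_gap: 18.8
t: 34.77
position: [490.3, 98.2, 130.4]
orientation: [-0.0, 0.707, 0.707, -0.001]
ft_force: [-0.6, 0.3, -2.4]
finger_gap: 18.9
[490.34290331  98.17460936 130.44511243] 18.908044262919095 [-0.62216398  0.34255474 -2.43659995] [-0.01 -0.01  5.92]
[490.34290331  98.17460936 130.44511243]
............############..#####.........
.............###########..#####.########
.............#################..########
.............################...........
................##.########.............
....................#######.............
.....................######.............
.....................................#..
.....................................#..
.....................................#..
......................................##
.......................................#
........................................
```

```bash
python3 -m pendant '[[0,0,1,0,-0.9],[0,0,1,0,-0.9],[0,0,1,0,-0.9],[0,0,1,0,-0.9],[0,0,1,0,-0.9]]'
python3 -m pendant '[[0,0,0.5,0,-0.9],[0,0,0.2,0,-0.9],[0,0,0.15,0,-0.9],[0,0,0,0,-0.9],[0,0,0,0,-0.9]]'
```

```text
t: 35.23
position: [491.2, 97.4, 30.4]
orientation: [0.0, 0.708, 0.707, 0.0]
ft_force: [0.1, -0.5, -2.0]
finger_gap: 18.5
t: 35.65
position: [491.5, 98.3, 15.2]
orientation: [0.001, 0.707, 0.707, 0.0]
ft_force: [-0.9, -0.4, -2.2]
finger_gap: 18.7
```

```bash
python3 -m pendant '[[0,0,0.1,0,-0.9],[0,0,0.08,0,-0.9],[0,0,0,0,-0.9]]'
python3 -m pendant '[[0,0,0,0,-0.1],[0,0,0,0,-0.1],[0,0,0,0,-0.1],[0,0,0,0,-0.1],[0,0,0,0,-0.1]]' 
python3 -m pendant '[[0,0,-0.5,0,-0.1],[0,0,-1,0,-0.1],[0,0,-1,0,-0.1],[0,0,-1,0,-0.1],[0,0,-1,0,-0.1]]'
python3 -m pendant '[[0,0,-1,0,0],[0,0,-1,0,0],[0,0,-1,0,0],[-1,0,0,0,0],[-1,0,0,0,0]]'
python3 -m pendant '[[-1,-0.4,0,0,0],[-1,-0.4,0,0,0],[-1,-0.4,0,0,0],[-1,-0.4,0,0,0],[-1,-0.4,0,0,0]]'
python3 -m pendant '[[-1,-0.4,0,0,0],[-1,-0.4,0,0,0],[-1,-0.4,0,0,0],[-1,-0.4,0,0,0],[-1,-0.4,0,0,0]]'
python3 - <<'E'
from h import *
print(tool()[0])
f=grab_frame("top");g=grab_frame("side")
cv2.imwrite("pics/o0.png",f[:,:,::-1])
a=cv2.resize(f[130:240,160:290],(520,440),interpolation=cv2.INTER_CUBIC)
x,y=w2pix("side",(529,150,30)).astype(int)
b=cv2.resize(g[y-55:y+55,x-35:x+35],(280,440),interpolation=cv2.INTER_CUBIC)
cv2.imwrite("pics/o.png",np.hstack([a,b])[:,:,::-1])
# bin rectangles and objects
for n,s in(("nuts",1),("brk",0),("bolts",-1)):
    print(n,[w2pix("top",(529+.025*118*s+dx-.0*dy,210+118*s+dy-.025*dx,6)).round(1).tolist() for dx in(-80,80) for dy in(-55,55)])
k=(f.mean(2)>110).astype(np.uint8);n,l,st,ce=cv2.connectedComponentsWithStats(k)
for i in range(1,n):
    if 8<st[i][4]<250 and 165<ce[i][0]<285 and 180<ce[i][1]<235: print(ce[i].round(1),st[i][4],pix2w("top",ce[i],15)[:2].round())
E
```

```text
t: 35.9
position: [491.7, 98.5, 12.1]
orientation: [0.001, 0.707, 0.707, 0.001]
ft_force: [-1.5, -1.4, 4.2]
finger_gap: 18.6
t: 36.32
position: [490.8, 98.5, 10.9]
orientation: [0.0, 0.707, 0.707, 0.0]
ft_force: [0.0, -0.0, -0.7]
finger_gap: 41.1
t: 36.73
position: [490.6, 98.5, 102.4]
orientation: [0.0, 0.707, 0.707, 0.0]
ft_force: [-0.4, -0.3, 0.1]
finger_gap: 41.8
t: 37.15
position: [491.7, 58.7, 163.2]
orientation: [0.002, 0.706, 0.708, 0.001]
ft_force: [0.4, 0.3, -0.3]
finger_gap: 46.5
t: 37.57
position: [450.2, -42.3, 161.6]
orientation: [0.0, 0.707, 0.707, 0.0]
ft_force: [0.3, 0.0, -0.4]
finger_gap: 46.3
t: 37.98
position: [410.2, -142.4, 161.6]
orientation: [0.0, 0.707, 0.707, 0.0]
ft_force: [0.1, 0.1, 0.4]
finger_gap: 46.7
[ 410.19704094 -142.35348453  161.60515589]
nuts [[205.8, 225.0], [174.6, 224.5], [208.6, 180.3], [177.9, 179.9]]
brk [[239.3, 226.3], [208.0, 225.8], [241.6, 181.5], [210.8, 181.2]]
bolts [[272.9, 227.6], [241.5, 227.2], [274.7, 182.8], [243.8, 182.4]]
[184.5 187. ] 51 [585. 354.]
[255.5 186. ] 77 [592. 103.]
[197.1 187.6] 34 [583. 309.]
[217.2 188.7] 81 [580. 238.]
[231.3 190.4] 65 [575. 188.]
[257.3 196.4] 52 [555.  96.]
[268.4 196.6] 25 [554.  56.]
[190.5 211.2] 50 [499. 329.]
[224.1 212.9] 90 [494. 210.]
[248.5 212.7] 29 [496. 125.]
```

View pics/o.png

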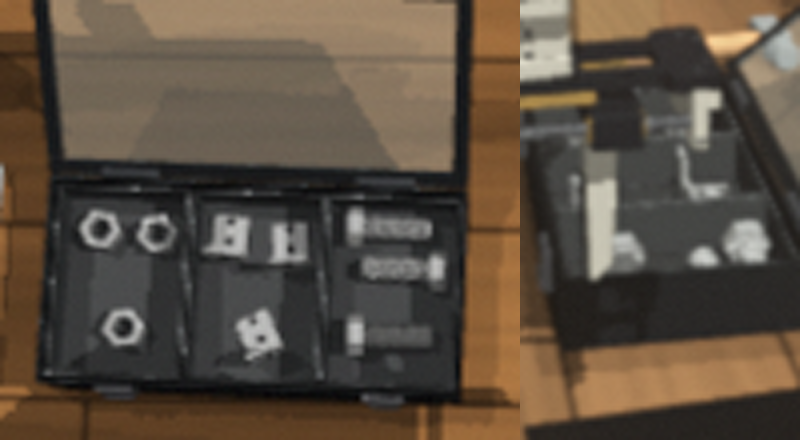

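Picture 12: three nuts, three brackets and three bolts each lie in their own bin. The moved ones are the nut at (122,327), bracket at (258,333) and bolt at (390,333) in the crop. The lid is back and the gripper is clear. I'll check the lid edge against the 2.5 rad prediction, then hand in.

Run:
```python
from h import *
f=cv2.imread("pics/o0.png").mean(2)
for th in(2.3,2.5): print(th,[w2pix("top",(619+177*-np.cos(th),207+dy,58.5+177*np.sin(th))).round(1).tolist() for dy in(-80,80)])
for c in(195,240): print(c,[(r,int(f[r,c])) for r in range(105,140) if f[r,c]<60])
print(close_job())
```

```text
2.3 [[245.6, 130.4], [195.3, 129.9]]
2.5 [[246.4, 125.9], [197.2, 125.3]]
195 [(117, 53), (118, 54), (123, 47), (124, 25), (125, 26), (126, 28)]
240 [(109, 54), (110, 39), (117, 58), (125, 28), (126, 25), (127, 27), (128, 44)]
the job is handed in; nothing more can be done
None
```

The job is handed in, at about 38 s of the 72 s allowed. The lid is open and all nine parts lie in their own bins; the hand-in gives no verdict.

- **Lid:** I opened it by the tab and let go at about 2.0 rad. In the last picture its far edge sits at rows 124–127. A lid at the 2.5 rad stop should show at 125–126, and one at 2.3 rad at about 130.
- **Nut:** the zinc nut from the mat went into the nuts' bin. I left the turquoise look-alikes alone.
- **Bracket:** the misplaced part among the bolts was a bracket, and it is now in the brackets' bin.
- **Bolt:** the loose bolt from the mat went into the bolts' bin.
- **Last view:** three nuts, three brackets and three bolts each show in their own bin, and the gripper is clear of everything. I did not re-measure the tape measure, offcut, chisel, plane and hammer. Nothing in the force readings suggested the arm had touched them.

**What went wrong on the way:**
- The first bracket grasp missed because the fingers were too high and too far from its upright. It shifted the bracket about 20 mm inside the bin; I found it again in both cameras and the second grasp held.
- I sent one stray 10 mm sideways move while holding the tab and undid it straight away. The sideways force read about 9 N afterwards.

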